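# Second clamp on the hook

### The job

Take the G-clamp out of the slotted wooden block and hang it on the twin-prong hook, in front of the clamp that already hangs there, so that it rests on both prongs. The clamp already on the hook must stay hanging where it is, and the magnet stays in its slot in the block.

Things in the scene. Friction and masses are not known exactly. Their poses are not given: they have to be found in the camera images.
- clamp_bar (a point): Loose G-clamp (0.5 kg) on edge in a slot, 28 mm deep, of a fixed wooden block. Point: centre of its level top bar (80 long, 10 high, 14 thick, grasp across the 14), 95 above the cabinet top. Own x along bar, y up, z across it. Window under the bar, open front to back: 5 to 62 below the point, 32 either side. Screw and handle reach 91 below the point, 85 to -x, 42 to +x (mm).
- hook_free (a point): Middle of the free length of a fixed stand's twin-prong hook, level with the prong tops (130 mm up). Two level prongs, 6 mm thick, 40 mm between centres. Own x runs along them away from the tips, y across. Tips 51 mm to -x, turned up 11 mm; upright 82 mm to +x, ending 12 mm above the prongs. A hung clamp has its bar across both prongs, bar centre 5.5 mm above this point.
- hung_clamp_bar (a point): An identical G-clamp that already hangs, loose, with its bar across both prongs near the stand's upright, about 67 mm behind the free place. Point: centre of its top bar; axes and sizes as for the other clamp.
- magnet_mid (a point): Arrow-shaped welding magnet, 69 mm high, 102 long, 14 thick, standing loose on edge in the block's other slot (the slots are 70 mm apart; which holds the clamp varies). Point: its centre, 55 mm above the cabinet top. Own x up, y along the slot, z across it. Not to be taken.

How it is judged:
By the outcome, as a careful person would: the job done as asked, in the order asked, and still so for the second after the job is handed in, with the robot touching nothing.
It also fails if it takes over 35 s, if anything falls off the work surface, if the arm or the gripper's body presses on something with over 40 N, if the wrist force passes 120 N, or if a joint passes its speed limit or range.

### The arm

A 6-joint arm with a two-finger parallel gripper is mounted at the origin on a cart in front of the work surface, level with it; the furniture and walls round the work are solid. World frame = base frame: x ahead of the robot, y to its left, z up, the work surface at z = 0. Lengths are in m, angles in rad, forces in N, time in s.
With the tool pointing down it reaches from about 0.2 to 0.875 m from the base axis. Payload 3.4 kg.
Tool frame: the origin (TCP) lies midway between the tips of the shut fingers; the grasp point (between the pads) lies 19 mm behind it; z points along the fingers, y is the line along which they close (so a half turn about z gives the same grasp; the last joint's range is limited). The gripper opens to 94 mm and grips with 3 to 60 N. Pads are 16 mm wide; open, the fingers measure 119 mm over their backs; the gripper's body (75 mm by 177 mm) begins 78 mm behind the grasp point.
Start: joints at [-1.399, 0.276, 1.505, -0, 1.361, -0.121], TCP at [0.166, -0.551, 0.205] pointing down, gripper open.
Joint ranges: [-2.89, 2.89], [-0.75, 2.08], [0.22, 2.7], [-1.18, 4.32], [0.11, 2.71], [-2.7, 2.7]. Speed limits (rad/s): [2.57, 2.57, 3.14, 3.14, 3.14, 3.14].

### API

Orientations are given as a unit quaternion [x, y, z, w].
In Python, from cell import manip gives the robot as it stands.
- The arm moves only by the tool apply_moves, never from a script. Its argument "plan" is a list of rows, each a list of 3 entries, a list of its own where there are three numbers: the opening, from 0 (shut) to 1 (fully open), then the shift along the tool's x, y, z scaled (see below), then the turn, a rotation vector about the tool's x, y, z scaled (see below). In form: [[hand, [tx, ty, tz], [rx, ry, rz]], ...]. A call has 1 to 12 rows; each row is the pose to reach, as a shift and turn from the pose commanded when the call began, along the tool's axes at that moment, turning the shorter way round; what a row does not reach only later rows make up. The controller multiplies each number of a shift by 0.25 m and each number of a turn by 180 degrees. A row lasts 1/10 s, in which the tool goes at most 50 mm and 8.59 degrees, less where a joint would pass 70% of its speed; a pose out of reach is approached as far as the arm can. A call with a number of a shift or a turn outside -1 to 1 is refused whole. A call with a gripper value outside its range is refused whole. The fingers move at their own pace and stop on an object; "newtons" is the grip in N (left out, the last holds). Time passes only in rows, so rows that repeat a pose let the fingers close. It gives the time, the measured TCP pose, the force, the opening and the grip force at its end, in the units of the state.
- manip.state(): the state, without advancing time (a new reading comes with each control period).
- manip.capture(name): name is "scene" or "top"; returns (picture, depth): 400x640x3 uint8, red, green, blue; 400x640 float32, m along the optical axis (not along the pixel's ray), 0 where there is no reading.
- manip.camera_info(name): a dict with "intrinsics" (3x3 intrinsics, pixels), "R" (3x3) and "t" (3): a world point X has camera coordinates R X + t. Camera axes: x right, y down, z forward; pixel columns grow to the right and rows downward; lengths in m; the calibration is good to about 2 mm. A picture is of the moment at which its call begins. camera_info takes no time and is no camera call.
- manip.hand_in(): hands the job in; it is judged then, once.
The state is a dict: "clock": time; "qpos": joint angles; "joint_velocities": joint speeds; "tau": joint torques, N m; "tool_pos": TCP position; "orientation": TCP orientation; "wrist_force": force on the tool from outside, world axes, zero at the start; "ft_torque": the same for the moment, N m; "finger_gap": finger opening in m; "grip_force": force on a finger pad.
Only numpy, scipy, OpenCV 4.12 (cv2) and the standard library are available. Lean on these libraries where they do the work, as an engineer would, in place of code of your own. Each camera call takes 0.05 s, during which the arm holds its last target. There are 200 camera calls.

## Working session

There is one attempt and no reset: what is moved stays moved. The work goes in short steps, Python scripts to look and compute and a tool call to move; the robot and the scene stay as the last step left them, time stands still between calls to the robot, and variables do not carry over. Pictures are saved under pics/ and viewed, at most 10 in all, crops included, and the job is handed in when it is done.

Besides the shell and the picture viewer there is one more tool, called after ">>>" as name([rows], argument=value, ...), one row to a line, values as JSON. apply_moves: Moves the arm, as the interface text tells. Shifts and turns lie within -1 to 1; 1 stands for 0.25 m of shift or 180 degrees of turn. Its arguments: {"type":"object","properties":{"plan":{"type":"array","items":{"type":"array"}},"newtons":{"type":"number"}},"required":["plan"]}

```bash
mkdir -p pics; ls; cat > h.py <<'E'
import numpy as np, cv2
from cell import manip
def grab(n):
    p,d=manip.capture(n); np.savez(f'{n}.npz',p=p,d=d); cv2.imwrite(f'pics/{n}_{int(manip.state()["clock"]*100)}.png',p[:,:,::-1]); return p,d
def cloud(n,d):
    c=manip.camera_info(n);K=np.array(c['intrinsics']);R=np.array(c['R']);t=np.array(c['t'])
    v,u=np.mgrid[:400,:640]
    X=np.stack([(u-K[0,2])/K[0,0]*d,(v-K[1,2])/K[1,1]*d,d],-1)
    return (X-t)@R
E
python3 - <<'E'
from h import *
for n in('scene','top'):
    grab(n); c=manip.camera_info(n); print(n,c['intrinsics'],-np.array(c['R']).T@c['t'],np.round(c['R'],2))
print(manip.state())
E
ls pics
```

```text
pics
scene [[440.06600708   0.         310.48720545]
 [  0.         440.06600708 193.16987701]
 [  0.           0.           1.        ]] [ 0.02511475 -0.47085017  0.61077895] [[ 0.66 -0.75  0.02]
 [-0.4  -0.37 -0.83]
 [ 0.63  0.54 -0.55]]
top [[512.85006454   0.         321.8996422 ]
 [  0.         512.85006454 204.18061213]
 [  0.           0.           1.        ]] [ 0.41086517 -0.00433675  1.02885646] [[ 0.01 -1.   -0.02]
 [-0.99 -0.   -0.16]
 [ 0.16  0.02 -0.99]]
{'clock': 0.1, 'qpos': array([-1.39898283e+00,  2.76526116e-01,  1.50598786e+00, -1.78857296e-05,
        1.36070180e+00, -1.20999121e-01]), 'joint_velocities': array([-0.00175174, -0.00086186, -0.00393521, -0.00160201, -0.00080578,
        0.00023805]), 'tau': array([ 1.89787504e-03, -4.05456841e+01, -2.37778670e+01,  7.03592459e-02,
        2.99040321e-02, -4.93487414e-05]), 'tool_pos': array([ 0.16587347, -0.55002838,  0.2047019 ]), 'orientation': array([ 9.89301128e-01,  1.45885639e-01, -2.93591813e-05, -8.11078317e-04]), 'wrist_force': array([-0.54378809,  0.19773686,  0.46827676]), 'ft_torque': array([-0.00478072,  0.00771075, -0.02471612]), 'grip_force': 0.0, 'finger_gap': 0.09434758134898819}
scene_5.png
top_10.png
```

View pics/scene_5.png

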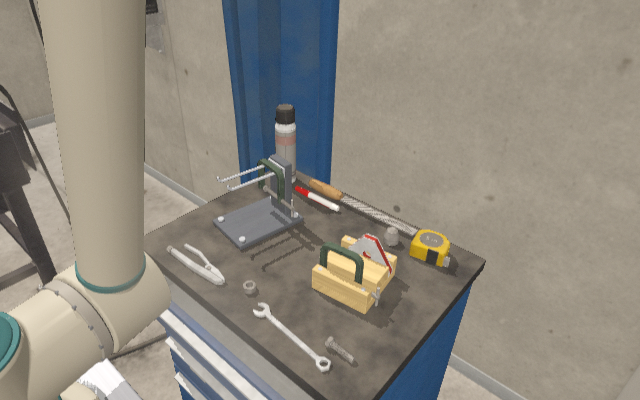

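View pics/top_10.png

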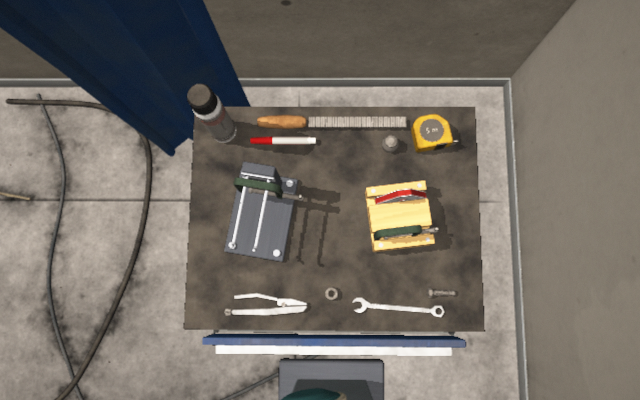

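The scene view shows the loose green clamp at about (343,258) in the block's near slot, the red magnet behind it at (375,250), and the hook with the hung clamp at (265,170). In the top view the clamp is at (398,233), the magnet at (401,195), the prongs run from (233,245) and (256,250) back to the hung clamp at (258,185).

```bash
cat > m.py <<'E'
from h import *
def line(P):
    c=np.median(P,0); P=P[np.linalg.norm(P-c,axis=1)<.08]
    vx,vy,x,y=cv2.fitLine(P[:,:2].astype(np.float32),cv2.DIST_HUBER,0,1e-3,1e-3).ravel()
    s=(P[:,:2]-[x,y])@[vx,vy]; lo,hi=np.percentile(s,[1,99]); m=(lo+hi)/2
    return np.round([x+m*vx,y+m*vy,np.median(P[:,2]),np.degrees(np.arctan2(vy,vx)),hi-lo,len(P)],4)
if __name__=='__main__':
  for n in('top','scene'):
    f=np.load(n+'.npz');p,d=f['p'],f['d'];X=cloud(n,d);hsv=cv2.cvtColor(p,cv2.COLOR_RGB2HSV)
    tab=(d>0)&(X[...,0]>.25)&(X[...,0]<.75)&(abs(X[...,1])<.35)
    g=tab&(hsv[...,0]>45)&(hsv[...,0]<95)&(hsv[...,1]>60)&(X[...,2]>.03)
    for nm,s in(('loose',X[...,1]<0),('hung',X[...,1]>0)):
        P=X[g&s]; zt=np.percentile(P[:,2],95); print(n,nm,zt,line(P[P[:,2]>zt-.008]), P.min(0),P.max(0))
    w=tab&(X[...,2]>.115)&(X[...,2]<.16)&(X[...,1]>.03)&~g&(hsv[...,1]<60)&(hsv[...,2]>110)
    k,l,st,_=cv2.connectedComponentsWithStats(w.astype(np.uint8))
    for i in range(1,k):
        if st[i,4]>15: P=X[l==i]; print(n,'prong',st[i],line(P),P.min(0).round(3),P.max(0).round(3))
    r=tab&((hsv[...,0]<8)|(hsv[...,0]>172))&(hsv[...,1]>120)&(X[...,1]<0)&(X[...,2]>.03)
    print('mag',line(X[r]))
E
python3 m.py
```

```text
top loose 0.09992381440739122 [  0.5168  -0.1508   0.0999 -56.3006   0.       1.    ] [ 0.51675797 -0.15082035  0.09992381] [ 0.51675797 -0.15082035  0.09992381]
top hung 0.12829557742767647 [  0.5915   0.0932   0.1291 -89.106    0.       1.    ] [0.58918556 0.09115622 0.11290643] [0.59149385 0.09316935 0.12910553]
top prong [192  99  29  21 129] [ 7.17400e-01  2.15200e-01  1.55700e-01 -6.17334e+01  5.00000e-02
  1.29000e+02] [0.708 0.198 0.145] [0.746 0.248 0.16 ]
top prong [241 163  33  20 377] [6.16500e-01 1.29800e-01 1.41000e-01 8.10071e+01 5.58000e-02 3.77000e+02] [0.597 0.102 0.117] [0.632 0.159 0.147]
top prong [230 186  16  62 212] [ 5.3560e-01  1.6300e-01  1.2920e-01 -9.2495e+00  1.0990e-01  2.1200e+02] [0.481 0.151 0.124] [0.59  0.174 0.143]
top prong [252 190  16  62 214] [ 5.2890e-01  1.2380e-01  1.2930e-01 -9.5521e+00  1.0990e-01  2.1400e+02] [0.474 0.112 0.124] [0.584 0.135 0.144]
mag [ 5.88600e-01 -1.36900e-01  7.13000e-02 -8.23574e+01  9.57000e-02
  2.41000e+02]Traceback (most recent call last):
  File "m.py", line 13, in <module>
    P=X[g&s]; zt=np.percentile(P[:,2],95); print(n,nm,zt,line(P[P[:,2]>zt-.008]), P.min(0),P.max(0))
                 ~~~~~~~~~~~~~^^^^^^^^^^^
    return _quantile_unchecked(
        a, q, axis, out, overwrite_input, method, keepdims, weights)
    return _ureduce(a,
                    func=_quantile_ureduce_func,
    ...<5 lines>...
                    overwrite_input=overwrite_input,
                    method=method)
    r = func(a, **kwargs)
    result = _quantile(arr,
                       quantiles=q,
    ...<2 lines>...
                       out=out,
                       weights=wgt)
    slices_having_nans = np.isnan(arr[-1, ...])
                                  ~~~^^^^^^^^^
IndexError: index -1 is out of bounds for axis 0 with size 0
```

```bash
python3 - <<'E'
from m import *
for n in('top','scene'):
    f=np.load(n+'.npz');p,d=f['p'].astype(int),f['d'];X=cloud(n,d)
    if n=='top': print(p[233,390:406:4],p[186,250:266:4]); 
    else: print(p[252,335:350:4])
    tab=(d>0)&(X[...,0]>.4)&(X[...,0]<.7)&(abs(X[...,1])<.35)
    g=tab&(p[...,1]>p[...,0]+2)&(p[...,1]>=p[...,2])&(p.max(-1)<110)&(X[...,2]>.03)
    for nm,s in(('loose',X[...,1]<0),('hung',X[...,1]>0)):
        P=X[g&s]
        if len(P)<5: print(len(P));continue
        zt=np.percentile(P[:,2],95); print(n,nm,zt.round(4),line(P[P[:,2]>zt-.006]), P.min(0).round(3),P.max(0).round(3))
    # block & loose clamp geometry
    P=X[tab&(X[...,1]<-.03)&(X[...,2]>.09)&(X[...,2]<.105)&(X[...,0]<.56)]; print('geom bar',line(P),P.min(0).round(3),P.max(0).round(3))
    P=X[tab&(X[...,1]>.05)&(X[...,2]>.11)&(X[...,2]<.16)&(X[...,0]<.7)]; print('hook region',P.min(0).round(3),P.max(0).round(3))
    b=tab&(p[...,0]>180)&(p[...,0]>p[...,2]+50)&(X[...,1]<0)&(X[...,2]>.02)&(X[...,2]<.07);P=X[b];print('block',P.min(0).round(3),P.max(0).round(3),cv2.minAreaRect(P[:,:2].astype(np.float32)))
im=cv2.imread('pics/top_10.png')[160:270,215:445];cv2.imwrite('pics/t2.png',cv2.resize(im,None,fx=3.4,fy=3.4,interpolation=2))
E
```

```text
[[ 86 103  82]
 [ 82  98  76]
 [ 78  92  74]
 [ 73  86  69]] [[71 82 68]
 [80 92 73]
 [83 98 77]
 [81 95 75]]
top loose 0.1019 [ 5.15400e-01 -1.25700e-01  9.97000e-02 -8.35498e+01  7.00000e-02
  2.57000e+02] [ 0.504 -0.168  0.047] [ 0.525 -0.084  0.104]
top hung 0.1413 [5.93300e-01 1.32900e-01 1.39300e-01 8.06692e+01 7.19000e-02 2.94000e+02] [0.58  0.091 0.045] [0.614 0.172 0.143]
geom bar [ 5.1530e-01 -1.2650e-01  9.9200e-02 -8.2755e+01  7.7500e-02  3.4200e+02] [ 0.504 -0.167  0.09 ] [ 0.527 -0.086  0.104]
hook region [0.474 0.091 0.111] [0.633 0.175 0.147]
block [ 0.484 -0.228  0.02 ] [ 0.7   -0.069  0.07 ] ((0.5946535468101501, -0.13979552686214447), (0.14179183542728424, 0.2348022311925888), 81.25823211669922)
[[161 140  96]
 [ 70  76  64]
 [ 99 109  90]
 [104 116  98]]
scene loose 0.099 [ 5.10400e-01 -1.28000e-01  9.69000e-02 -8.20315e+01  7.46000e-02
  1.18000e+02] [ 0.504 -0.17   0.038] [ 0.526 -0.086  0.101]
scene hung 0.1381 [5.88500e-01 1.30400e-01 1.36000e-01 8.14333e+01 7.29000e-02 7.60000e+01] [0.55  0.089 0.034] [0.624 0.177 0.141]
geom bar [ 5.12700e-01 -1.28500e-01  9.86000e-02 -8.17867e+01  7.57000e-02
  3.47000e+02] [ 0.505 -0.167  0.09 ] [ 0.528 -0.09   0.102]
hook region [0.474 0.089 0.11 ] [0.633 0.175 0.144]
block [ 0.483 -0.235  0.02 ] [ 0.7   -0.072  0.064] ((0.5941439270973206, -0.14311112463474274), (0.14316116273403168, 0.23797915875911713), 79.80760955810547)
```

View pics/t2.png

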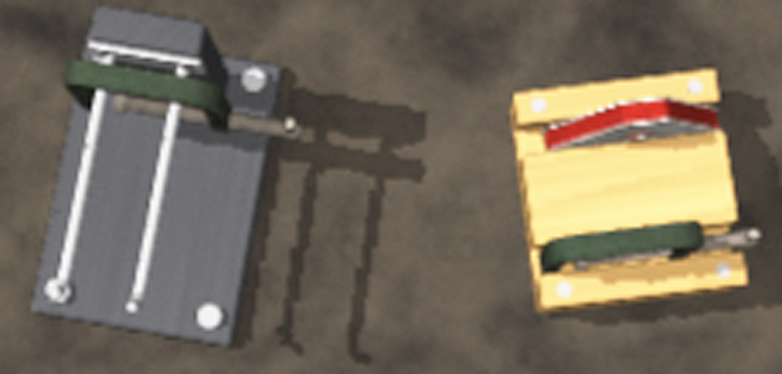

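The crop shows the clamp with its screw handle toward the right (-y) end at (740,237) in the crop, the hung one with its handle the same way at (290,125), and free prongs from tips (60,290) and (132,305) back to (180,80). So the carry needs only about a 17° turn.

```bash
cat > go.py <<'E'
import sys; from h import *
from scipy.spatial.transform import Rotation as Ro
# args: x y z of bar/grasp point, bar-normal (tool y) yaw in deg
s=manip.state(); R=Ro.from_quat(s['orientation'])
x,y,z,a=map(float,sys.argv[1:5]); c,n=np.cos(np.radians(a)),np.sin(np.radians(a))
T=Ro.from_matrix(np.array([[-n,c,0],[c,n,0],[0,0,-1]]))
p=np.array([x,y,z-.019])
print('clock',s['clock'],'shift',(R.inv().apply(p-s['tool_pos'])/.25).round(3),'turn',((R.inv()*T).as_rotvec()/np.pi).round(4))
E
python3 go.py .33 -.36 .224 -73.2; python3 go.py .515 -.127 .2 7.5
```

```text
clock 0.1 shift [ 0.848 -0.538 -0.   ] turn [-0.0005 -0.0001 -0.0001]
clock 0.1 shift [ 1.825 -1.217  0.097] turn [-4.000e-04 -4.000e-04 -4.485e-01]
```

>>> apply_moves([
  [0.5, [0.912, -0.608, 0], [0, 0, -0.2243]],
  [0.5, [0.912, -0.608, 0], [0, 0, -0.2243]],
  [0.5, [0.912, -0.608, 0], [0, 0, -0.2243]],
  [0.5, [0.912, -0.608, 0], [0, 0, -0.2243]],
  [0.5, [0.912, -0.608, 0], [0, 0, -0.2243]],
  [0.5, [0.912, -0.608, 0], [0, 0, -0.2243]],
  [0.5, [0.912, -0.608, 0], [0, 0, -0.2243]],
  [0.5, [0.912, -0.608, 0], [0, 0, -0.2243]],
])

```text
clock: 0.9
tool_pos: [0.3403, -0.3393, 0.2053]
orientation: [0.878, 0.479, -0.0, 0.0]
wrist_force: [-0.1, -1.5, 0.7]
finger_gap: 0.0472
grip_force: 0.0
```

```bash
python3 go.py .515 -.127 .18 7.5
```

```text
clock 0.9 shift [1.093 0.128 0.176] turn [-2.000e-04  3.000e-04 -2.237e-01]
```

>>> apply_moves([
  [0.5, [0.98, 0.12, 0.1], [0, 0, -0.2237]],
  [0.5, [0.98, 0.12, 0.1], [0, 0, -0.2237]],
  [0.5, [0.98, 0.12, 0.1], [0, 0, -0.2237]],
  [0.5, [0.98, 0.12, 0.1], [0, 0, -0.2237]],
  [0.5, [0.98, 0.12, 0.1], [0, 0, -0.2237]],
  [0.5, [0.98, 0.12, 0.1], [0, 0, -0.2237]],
  [0.5, [0.98, 0.12, 0.1], [0, 0, -0.2237]],
  [0.5, [0.98, 0.12, 0.1], [0, 0, -0.2237]],
  [0.5, [0.98, 0.12, 0.1], [0, 0, -0.2237]],
])

```text
clock: 1.8
tool_pos: [0.4976, -0.1516, 0.1806]
orientation: [0.661, 0.75, -0.0, 0.0]
wrist_force: [0.1, -0.6, -0.3]
finger_gap: 0.0471
grip_force: 0.0
```

```bash
python3 go.py .515 -.127 .15 7.5;python3 go.py .515 -.127 .095 7.5; python3 - <<'E'
from h import *
p,_=grab('scene'); cv2.imwrite('pics/c1.png',cv2.resize(p[130:330,200:440,::-1],None,fx=3,fy=3))
E
```

```text
clock 1.8 shift [0.089 0.081 0.198] turn [-0.0001  0.0002 -0.0015]
clock 1.8 shift [0.089 0.081 0.418] turn [-0.0001  0.0002 -0.0015]
```

View pics/c1.png

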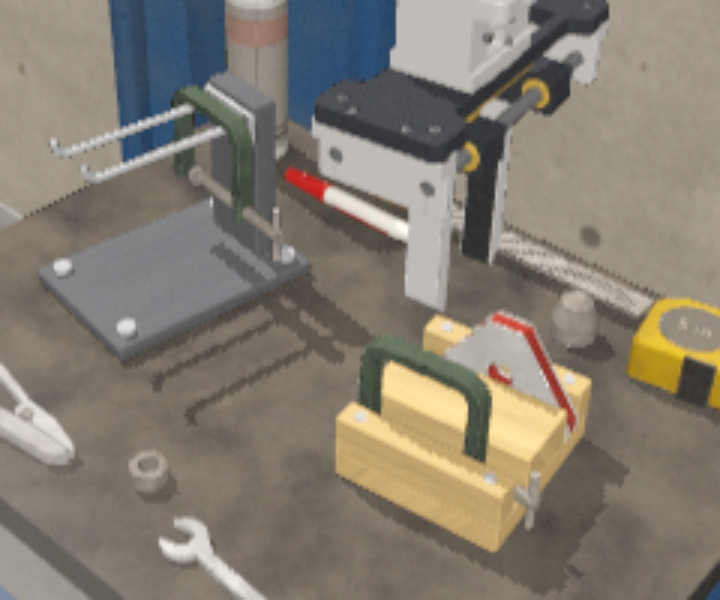

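The crop shows the gripper above the block, fingers at (430,290) and (480,250), still high and clear of the clamp at (425,380).

>>> apply_moves([
  [0.5, [0.089, 0.081, 0.15], [0, 0, 0]],
  [0.5, [0.089, 0.081, 0.2], [0, 0, 0]],
  [0.5, [0.089, 0.081, 0.25], [0, 0, 0]],
  [0.5, [0.089, 0.081, 0.32], [0, 0, 0]],
  [0.5, [0.089, 0.081, 0.37], [0, 0, 0]],
  [0.5, [0.089, 0.081, 0.415], [0, 0, 0]],
  [0.5, [0.089, 0.081, 0.415], [0, 0, 0]],
  [0.5, [0.089, 0.081, 0.415], [0, 0, 0]],
  [0.5, [0.089, 0.081, 0.415], [0, 0, 0]],
])

```text
clock: 2.75
tool_pos: [0.5163, -0.1253, 0.0774]
orientation: [0.66, 0.751, 0.0, 0.001]
wrist_force: [-0.9, -0.2, 0.4]
finger_gap: 0.0471
grip_force: 0.0
```

```bash
python3 go.py .515 -.127 .095 7.5; python3 - <<'E'
from h import *
p,_=grab('scene'); q,_=grab('top')
a=cv2.resize(p[160:320,290:410,::-1],None,fx=3,fy=3); b=cv2.resize(q[150:270,340:460,::-1],(480,480))
cv2.imwrite('pics/c2.png',np.hstack([a[:480],b[:480,:430]]))
E
```

```text
clock 2.75 shift [-0.006 -0.006  0.006] turn [ 0.0004  0.0003 -0.0005]
```

View pics/c2.png

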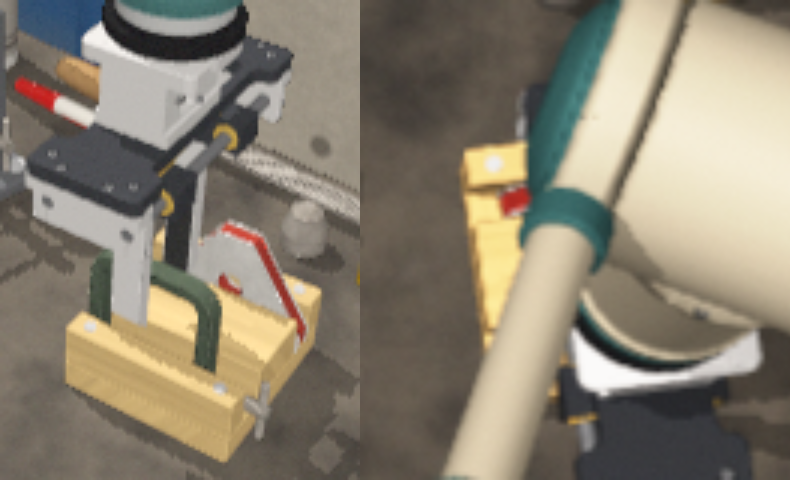

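The crop shows the near finger at (130,290) and the dark one behind at (180,220), straddling the bar; allowing for parallax it is centred on the bar. Closing.

>>> apply_moves([
  [0, [0, 0, 0], [0, 0, 0]],
  [0, [0, 0, 0], [0, 0, 0]],
  [0, [0, 0, 0], [0, 0, 0]],
  [0, [0, 0, 0], [0, 0, 0]],
  [0, [0, 0, 0], [0, 0, 0]],
  [0, [0, 0, 0], [0, 0, 0]],
  [0, [0, 0, 0], [0, 0, 0]],
  [0, [0, 0, 0], [0, 0, 0]],
], newtons=45)

```text
clock: 3.65
tool_pos: [0.5158, -0.125, 0.0767]
orientation: [0.66, 0.751, 0.0, 0.0]
wrist_force: [0.2, 0.8, 0.1]
finger_gap: 0.0137
grip_force: 45.0
```

>>> apply_moves([
  [0, [0, 0, -0.04], [0, 0, 0]],
  [0, [0, 0, -0.08], [0, 0, 0]],
  [0, [0, 0, -0.12], [0, 0, 0]],
  [0, [0, 0, -0.16], [0, 0, 0]],
  [0, [0, 0, -0.2], [0, 0, 0]],
  [0, [0, 0, -0.24], [0, 0, 0]],
  [0, [0, 0, -0.285], [0, 0, 0]],
  [0, [0, 0, -0.285], [0, 0, 0]],
  [0, [0, 0, -0.285], [0, 0, 0]],
])

```text
clock: 4.55
tool_pos: [0.5157, -0.125, 0.1482]
orientation: [0.66, 0.751, 0.0, 0.0]
wrist_force: [0.6, -0.5, -3.5]
finger_gap: 0.0135
grip_force: 45.0
```

```bash
python3 go.py .415 -.0 .166 -9.4; python3 go.py .415 .0 .166 7.5
```

```text
clock 4.55 shift [ 0.548 -0.335  0.005] turn [0.0001 0.0001 0.0934]
clock 4.55 shift [ 0.548 -0.335  0.005] turn [ 0.0001  0.0001 -0.0005]
```

>>> apply_moves([
  [0, [0.08, -0.05, 0], [0, 0, 0.014]],
  [0, [0.16, -0.1, 0], [0, 0, 0.028]],
  [0, [0.24, -0.15, 0], [0, 0, 0.042]],
  [0, [0.32, -0.2, 0], [0, 0, 0.056]],
  [0, [0.4, -0.245, 0], [0, 0, 0.07]],
  [0, [0.48, -0.29, 0], [0, 0, 0.083]],
  [0, [0.548, -0.335, 0], [0, 0, 0.0934]],
  [0, [0.548, -0.335, 0], [0, 0, 0.0934]],
])

```text
clock: 5.35
tool_pos: [0.4117, 0.002, 0.1472]
orientation: [0.762, 0.647, -0.001, -0.002]
wrist_force: [-0.2, -0.3, -4.1]
finger_gap: 0.0131
grip_force: 45.0
```

```bash
python3 go.py .427 .161 .165 -9.4
```

```text
clock 5.35 shift [ 0.638 -0.042  0.005] turn [-0.0013 -0.0003  0.0005]
```

>>> apply_moves([
  [0, [0.1, -0.005, 0], [0, 0, 0]],
  [0, [0.2, -0.01, 0], [0, 0, 0]],
  [0, [0.3, -0.015, 0], [0, 0, 0]],
  [0, [0.4, -0.02, 0], [0, 0, 0]],
  [0, [0.5, -0.025, 0], [0, 0, 0]],
  [0, [0.58, -0.03, 0], [0, 0, 0]],
  [0, [0.638, -0.03, 0], [0, 0, 0]],
  [0, [0.638, -0.03, 0], [0, 0, 0]],
  [0, [0.638, -0.03, 0], [0, 0, 0]],
])

```text
clock: 6.25
tool_pos: [0.4337, 0.158, 0.1475]
orientation: [0.762, 0.647, -0.001, 0.0]
wrist_force: [0.3, -1.7, -4.2]
finger_gap: 0.0132
grip_force: 45.0
```

```bash
python3 go.py .527 .1445 .165 -9.4; python3 - <<'E'
from m import *
p,d=grab('scene'); cv2.imwrite('pics/c3.png',cv2.resize(p[100:280,150:350,::-1],None,fx=3.3,fy=3.3))
X=cloud('scene',d);p=p.astype(int)
g=(d>0)&(p[...,1]>p[...,0]+2)&(p[...,1]>=p[...,2])&(p.max(-1)<120)&(X[...,2]>.03)&(X[...,0]>.38)&(X[...,0]<.47)&(X[...,1]>.08)&(X[...,1]<.25)
P=X[g];print(P.min(0).round(3),P.max(0).round(3),len(P));Q=P[P[:,2]>.15];print(line(Q))
for lo,hi in((.10,.13),(.13,.16),(.16,.19),(.19,.22)):
    q=P[(P[:,1]>lo)&(P[:,1]<hi)]; print(lo,len(q),q[:,2].max().round(4) if len(q) else '')
E
```

```text
clock 6.25 shift [0.007 0.377 0.006] turn [-0.0002  0.0004  0.0003]
[0.383 0.112 0.092] [0.465 0.198 0.375] 857
[ 4.18900e-01  1.31100e-01  3.68100e-01 -3.10231e+01  6.91000e-02
  3.96000e+02]
0.1 507 0.3755
0.13 215 0.3754
0.16 86 0.3731
0.19 49 0.1541
```

View pics/c3.png

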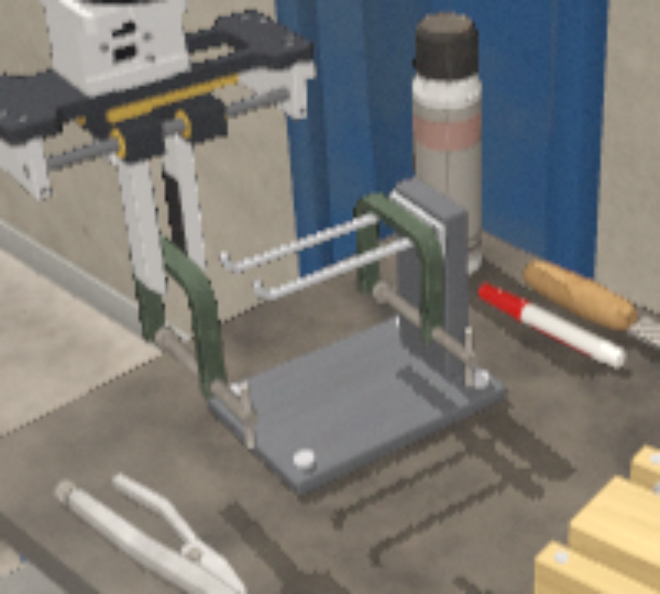

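The crop shows the gripped clamp at (185,310), just ahead of the tips at (230,262) and (262,292), hanging level with its bar above the tip height. Checking its position in numbers from the same picture.

```bash
python3 - <<'E'
from m import *
f=np.load('scene.npz');p,d=f['p'].astype(int),f['d'];X=cloud('scene',d)
g=(d>0)&(p[...,1]>p[...,0]+2)&(p[...,1]>=p[...,2])&(p.max(-1)<120)&(X[...,2]>.05)&(X[...,2]<.18)&(X[...,0]>.38)&(X[...,0]<.47)&(X[...,1]>.08)&(X[...,1]<.25)
P=X[g]; e=np.array([.163,.987]);s=(P[:,:2]-[.4337,.158])@e
print(len(P),s.min(),s.max())
for lo in np.arange(-.05,.05,.01):
    q=P[(s>lo)&(s<lo+.01)]
    if len(q): print(lo.round(2),len(q),q.min(0).round(3),q.max(0).round(4))
E
```

```text
428 -0.04592478841648948 0.040083922594157134
-0.05 197 [0.42  0.112 0.092] [0.4339 0.119  0.1663]
-0.04 73 [0.421 0.117 0.095] [0.4361 0.1286 0.1712]
-0.03 12 [0.422 0.129 0.167] [0.4328 0.1385 0.1726]
-0.02 17 [0.424 0.14  0.166] [0.4374 0.1487 0.1758]
-0.01 11 [0.43  0.149 0.168] [0.4421 0.1578 0.1717]
0.0 11 [0.435 0.157 0.17 ] [0.4424 0.1646 0.1721]
0.01 2 [0.44  0.169 0.17 ] [0.4429 0.1696 0.1708]
0.02 12 [0.432 0.185 0.095] [0.4437 0.1886 0.1314]
0.03 92 [0.432 0.187 0.094] [0.4457 0.1982 0.1541]
0.04 1 [0.435 0.198 0.108] [0.4353 0.1983 0.1078]
```

>>> apply_moves([
  [0, [0.017, 0.0, 0], [0, 0, 0]],
  [0, [0.017, 0.04, 0], [0, 0, 0]],
  [0, [0.017, 0.08, 0], [0, 0, 0]],
  [0, [0.017, 0.12, 0], [0, 0, 0]],
  [0, [0.017, 0.16, 0], [0, 0, 0]],
  [0, [0.017, 0.2, 0], [0, 0, 0]],
  [0, [0.017, 0.24, 0], [0, 0, 0]],
  [0, [0.017, 0.28, 0], [0, 0, 0]],
  [0, [0.017, 0.32, 0], [0, 0, 0]],
  [0, [0.017, 0.377, 0], [0, 0, 0]],
  [0, [0.017, 0.377, 0], [0, 0, 0]],
  [0, [0.017, 0.377, 0], [0, 0, 0]],
])

```text
clock: 7.5
tool_pos: [0.5273, 0.1474, 0.1477]
orientation: [0.763, 0.647, -0.0, -0.0]
wrist_force: [0.1, -0.1, -4.1]
finger_gap: 0.0134
grip_force: 45.0
```

```bash
python3 go.py .527 .147 .1365 -9.4; python3 - <<'E'
from m import *
p,d=grab('scene'); cv2.imwrite('pics/c4.png',cv2.resize(p[100:260,190:330,::-1],None,fx=3.7,fy=3.7))
E
```

```text
clock 7.5 shift [-0.002 -0.001  0.121] turn [-0.0003  0.0001 -0.0001]
```

View pics/c4.png

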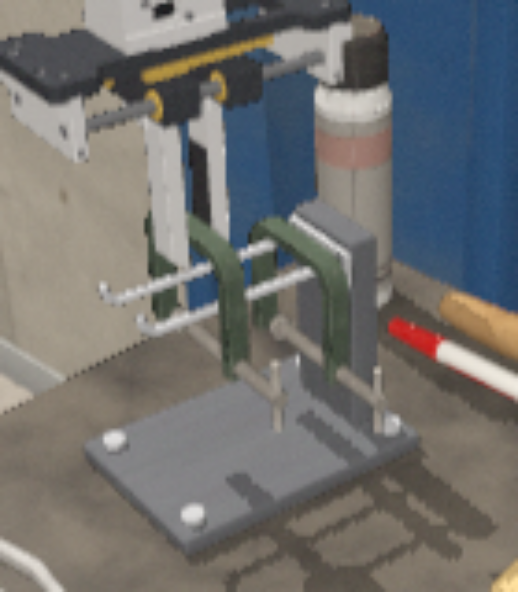

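The crop shows the prongs passing through the clamp's window (near leg at (232,320)), a clear gap to the hung clamp at (265,260), and the upright behind. Lowering.

>>> apply_moves([
  [0, [0, 0, 0.02], [0, 0, 0]],
  [0, [0, 0, 0.04], [0, 0, 0]],
  [0, [0, 0, 0.06], [0, 0, 0]],
  [0, [0, 0, 0.08], [0, 0, 0]],
  [0, [0, 0, 0.095], [0, 0, 0]],
  [0, [0, 0, 0.108], [0, 0, 0]],
  [0, [0, 0, 0.116], [0, 0, 0]],
  [0, [0, 0, 0.121], [0, 0, 0]],
  [0, [0, 0, 0.121], [0, 0, 0]],
])

```text
clock: 8.45
tool_pos: [0.5273, 0.1474, 0.1176]
orientation: [0.763, 0.647, -0.0, 0.0]
wrist_force: [-0.4, 0.5, -4.5]
finger_gap: 0.0133
grip_force: 45.0
```

>>> apply_moves([
  [0, [0, 0, 0.002], [0, 0, 0]],
  [0, [0, 0, 0.004], [0, 0, 0]],
  [0, [0, 0, 0.004], [0, 0, 0]],
  [0, [0, 0, 0.004], [0, 0, 0]],
])

```text
clock: 8.85
tool_pos: [0.5273, 0.1474, 0.1168]
orientation: [0.763, 0.647, 0.0, 0.0]
wrist_force: [-0.1, 0.2, -5.2]
finger_gap: 0.0132
grip_force: 45.0
```

>>> apply_moves([
  [0, [0, 0, 0.003], [0, 0, 0]],
  [0, [0, 0, 0.006], [0, 0, 0]],
  [0, [0, 0, 0.006], [0, 0, 0]],
  [0, [0, 0, 0.006], [0, 0, 0]],
])

```text
clock: 9.25
tool_pos: [0.5274, 0.1474, 0.1165]
orientation: [0.763, 0.647, 0.0, 0.0]
wrist_force: [-2.1, -0.4, 5.5]
finger_gap: 0.0133
grip_force: 45.0
```

Wrist force flipped to +5.5 N: the bar rests on the prongs. Releasing gently, then up.

>>> apply_moves([
  [0.17, [0, 0, -0.002], [0, 0, 0]],
  [0.2, [0, 0, -0.003], [0, 0, 0]],
  [0.25, [0, 0, -0.003], [0, 0, 0]],
  [0.32, [0, 0, -0.003], [0, 0, 0]],
  [0.32, [0, 0, -0.003], [0, 0, 0]],
  [0.32, [0, 0, -0.003], [0, 0, 0]],
])

```text
clock: 9.85
tool_pos: [0.5273, 0.1474, 0.1158]
orientation: [0.763, 0.647, -0.0, 0.0]
wrist_force: [0.5, 0.5, 0.7]
finger_gap: 0.03
grip_force: 0.0
```

```bash
python3 - <<'E'
from m import *
p,d=grab('scene'); cv2.imwrite('pics/c5.png',cv2.resize(p[100:260,190:330,::-1],None,fx=3.7,fy=3.7))
E
```

```text
(no output)
```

View pics/c5.png

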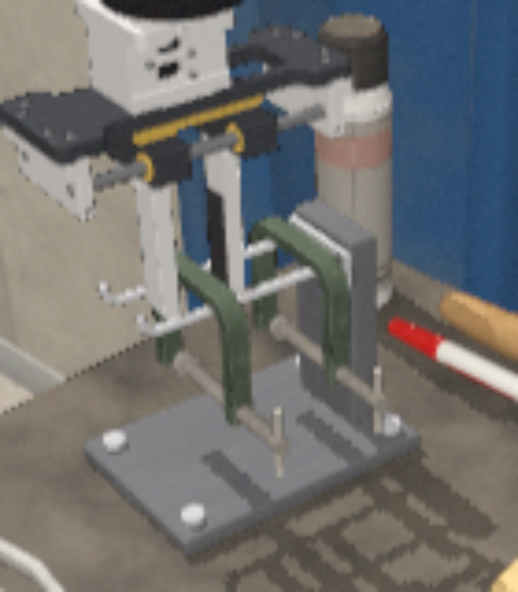

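The crop shows the clamp's bar resting across the prongs at (210,285), fingers open on both sides at (160,250) and (225,220), hung clamp unmoved at (300,250). Retreating upward.

>>> apply_moves([
  [0.32, [0, 0, -0.06], [0, 0, 0]],
  [0.32, [0, 0, -0.14], [0, 0, 0]],
  [0.32, [0, 0, -0.24], [0, 0, 0]],
  [0.32, [0, 0, -0.36], [0, 0, 0]],
  [0.32, [0, 0, -0.5], [0, 0, 0]],
  [0.32, [0, -0.3, -0.6], [0, 0, 0]],
  [0.32, [0, -0.5, -0.6], [0, 0, 0]],
  [0.32, [0, -0.7, -0.6], [0, 0, 0]],
  [0.32, [0, -0.7, -0.6], [0, 0, 0]],
  [0.32, [0, -0.7, -0.6], [0, 0, 0]],
  [0.32, [0, -0.7, -0.6], [0, 0, 0]],
])

```text
clock: 11.0
tool_pos: [0.355, 0.1761, 0.2664]
orientation: [0.762, 0.647, 0.001, 0.001]
wrist_force: [0.3, -1.1, -0.3]
finger_gap: 0.03
grip_force: 0.0
```

```bash
python3 - <<'E'
from m import *
p,d=grab('scene'); q,_=grab('top')
a=cv2.resize(p[120:300,190:410,::-1],(660,540)); cv2.imwrite('pics/c6.png',a)
E
```

```text
(no output)
```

View pics/c6.png

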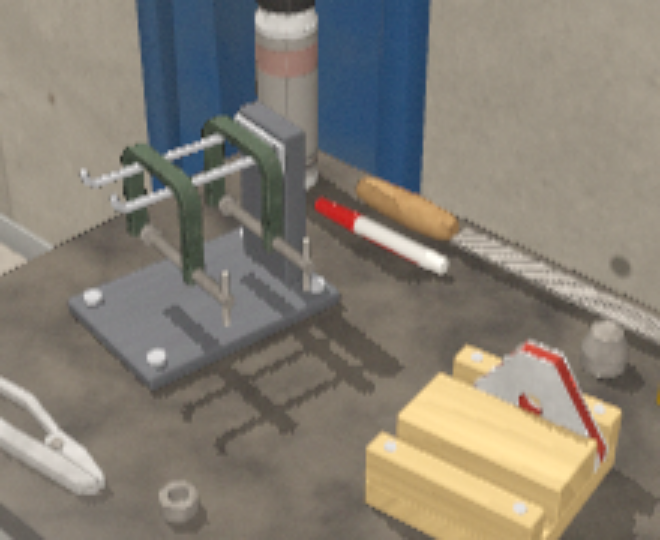

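The crop shows the clamp hanging on both prongs at (160,165), the other clamp still behind it at (245,140), and the magnet in its slot at (545,390). Handing in.

```bash
python3 -c "
from cell import manip
print(manip.hand_in())"
```

```text
the job is handed in; nothing more can be done
None
```

The G-clamp now hangs on both prongs in front of the other clamp, which did not visibly move; the magnet is still in its slot, and the job was handed in at about 11 s (the verdict was not shown).

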